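Put the graded pressing weights back on their stand in order of size

ROBOT

A 6-joint arm with a two-finger parallel gripper is mounted at the origin on a cart in front of the work surface, level with it; the furniture and walls round the work are solid. World frame = base frame: x ahead of the robot, y to its left, z up, the work surface at z = 0. Lengths are in m, angles in degrees, forces in N, time in s.
With the tool pointing down it reaches from about 0.4 to 0.825 m from the base axis. Payload 7 kg.
Tool frame: the origin (TCP) lies midway between the tips of the shut fingers; the grasp point (between the pads) lies 19 mm behind it; z points along the fingers, y is the direction in which the jaws open and shut (so a half turn about z gives the same grasp; the last joint's range is limited). The gripper opens to 88 mm and grips with 3 to 60 N. Pads are 19 mm wide; open, the fingers measure 130 mm over their backs; the gripper's body (78 mm by 193 mm) begins 47 mm behind the grasp point.
Start: joints at [88.757, 20.546, 0.682, 0, -70.136, -16.507], TCP at [0.206, 0.643, 0.227] pointing down, gripper open.
Joint ranges: [-176.03, 176.03], [-82.01, 121.73], [-58.28, 71.71], [-173.87, 95.51], [-174.79, -0.11], [-173.66, 173.66]. Speed limits (degrees/s): [136.94, 136.94, 172.46, 180, 180, 180].

INTERFACE

Orientations are given as a 3x3 rotation matrix whose columns are the frame's x, y, z axes.
In Python, from rig import robot gives the robot as it stands. Calls block until the motion is done:
- robot.goto(position, orientation): joint-space move of the TCP to a pose.
- robot.servo_line(position, ori=None, speed=0.15): straight line of the TCP; ori=None keeps the orientation; speed is the mean speed in m/s.
- robot.movej(angles): joint-space move.
- robot.move_gripper(opening): opening from 0.0 (shut) to 1.0 (fully open); the grip force is fixed at half the most; returns when the fingers have stopped.
- robot.dwell(seconds).
- robot.ik(position, orientation): joint angles nearest the present ones, or None.
- robot.grab_frame(name): name is "side" or "top" or "wrist"; returns (picture, depth): 480x640x3 uint8, red, green, blue; 480x640 float32, m along the optical axis (not along the pixel's ray), 0 where there is no reading.
- robot.camera_info(name): a dict with "vfov" (degrees; the focal length in pixels is half the picture's height over the tangent of half this angle, whatever the lens; pixels are square), "cx", "cy" (the principal point, pixels), "k1" (the pictures are not rectified: a ray, as slopes to the right and down, at radius r is drawn at 1 + k1 r^2 times it, then the intrinsics apply), "view" (4x4, takes a point from world to camera coordinates); the wrist camera has in their place "T_tool_cam" (4x4, takes a point from camera to tool coordinates, whose origin is the TCP and whose axes are the flange's). Camera axes: x right, y down, z forward; pixel columns grow to the right and rows downward; lengths in m; the calibration is good to about 2 mm. A picture is of the moment at which its call begins: read the wrist's pose just before it. camera_info takes no time and is no camera call.
A pose or a line that the arm cannot do raises robot.Unreachable and nothing moves.
- robot.job_done(): hands the job in, once; it reports no verdict.
Readings, each from a call of its own:
- robot.read_t(): time.
- robot.read_qpos(): joint angles.
- robot.read_qvel(): joint speeds.
- robot.read_effort(): joint torques, N m.
- robot.read_position(): TCP position.
- robot.read_tcp_rot(): TCP orientation.
- robot.read_force(): force on the tool from outside, world axes, zero at the start.
- robot.read_ft_torque(): the same for the moment, N m.
- robot.read_grip_width(): opening from 0.0 (shut) to 1.0 (fully open).
Only numpy, scipy, OpenCV 4.12 (cv2) and the standard library are available. Lean on these libraries where they do the work, as an engineer would, in place of code of your own. Each camera call takes 0.05 s, during which the arm holds its last target. There are 200 camera calls.

TASK

Put the four steel pressing weights back on the wooden stand, upright and one centred on each green felt mark, in order of size: the smallest next to the red end block and the largest next to the black one. Set them down without dropping them, and leave the blue cap, the eraser and the pliers where they are.

Things in the scene. Friction and masses are not known exactly. Their poses are not given: they have to be found in the camera images.
- weight_1: the smallest of four loose dark steel pressing weights: an upright cylinder 26 mm in diameter and 28 mm high, with a round knob 14 mm in diameter on top, 40 mm high in all, about 120 g. Origin at the centre of its underside, z up along its axis.
- weight_2: the second smallest of four loose dark steel pressing weights: an upright cylinder 34 mm in diameter and 34 mm high, with a round knob 17 mm in diameter on top, 50 mm high in all, about 250 g. Origin at the centre of its underside, z up along its axis.
- weight_3: the second largest of four loose dark steel pressing weights: an upright cylinder 42 mm in diameter and 40 mm high, with a round knob 20 mm in diameter on top, 58 mm high in all, about 450 g. Origin at the centre of its underside, z up along its axis.
- weight_4: the largest of four loose dark steel pressing weights: an upright cylinder 50 mm in diameter and 46 mm high, with a round knob 23 mm in diameter on top, 66 mm high in all, about 700 g. Origin at the centre of its underside, z up along its axis.
- stand: flat wooden stand, fixed: a board 370 mm long (along its y), 70 mm wide (along its x) and 10 mm high, with four equal round green felt marks 56 mm in diameter, flush with its top. Origin at the centre of its underside; the marks' centres lie on its y axis at y = -120, -40, +40 and +120 mm, 10 mm above the origin. A low end block is fixed on each end, one red and one black.
- red_end: the stand's red end block, fixed across one end of the board (at either y = +173.5 or y = -173.5 mm of the stand), 62 x 21 x 12 mm; origin at the centre of its underside, on the board's top.
- black_end: the stand's black end block, like the red one, fixed across the other end of the board.
- blue_cap: bystander: blue plastic screw cap lying upside down, 72 mm in diameter, 18 mm high; origin at the centre of its underside.
- eraser: bystander: small grey eraser, 21 x 32 x 12 mm; origin at the centre of its underside.
- pliers: bystander: combination pliers with blue grips lying flat, 52 x 172 x 16 mm, long along y; origin at the centre of the underside.
Things that resemble listed ones, but are neither listed nor needed, are in the scene too. Leave any yellow look-alike of the weight_2 alone. What is shaped like the weight_3 but white is not meant.

How it is judged (in metres and radians):
At the end, for the whole second after the job is handed in: Each weight stands upright (within 0.1 rad) on the stand's top, its axis within 12 mm of the centre of its mark along and across the board, in order of size from the smallest at the mark next to the red end block to the largest at the mark next to the black end block; all released and at rest (((y of red_end in the frame of stand above 0 m and y of weight_1 in the frame of stand between 0.108 and 0.132 m and y of weight_2 in the frame of stand between 0.028 and 0.052 m and y of weight_3 in the frame of stand between -0.052 and -0.028 m and y of weight_4 in the frame of stand between -0.132 and -0.108 m) or (y of red_end in the frame of stand below 0 m and y of weight_1 in the frame of stand between -0.132 and -0.108 m and y of weight_2 in the frame of stand between -0.052 and -0.028 m and y of weight_3 in the frame of stand between 0.028 and 0.052 m and y of weight_4 in the frame of stand between 0.108 and 0.132 m)) and x of weight_1 in the frame of stand between -0.012 and 0.012 m and z of weight_1 in the frame of stand between 0.007 and 0.014 m and angle between each of weight_1, weight_2, weight_3, weight_4's own z axis and vertical below 0.1 rad and linear speed of each of weight_1, weight_2, weight_3, weight_4 below 0.02 m/s and contact force between each of weight_1, weight_2, weight_3, weight_4 and the fingers below 0.1 N and x of weight_2 in the frame of stand between -0.012 and 0.012 m and z of weight_2 in the frame of stand between 0.007 and 0.014 m and x of weight_3 in the frame of stand between -0.012 and 0.012 m and z of weight_3 in the frame of stand between 0.007 and 0.014 m and x of weight_4 in the frame of stand between -0.012 and 0.012 m and z of weight_4 in the frame of stand between 0.007 and 0.014 m); the robot touches nothing.
It fails at once if the blue cap, the eraser or the pliers are moved more than 20 mm (distance of any of blue_cap, eraser, pliers from where it was at the start of the episode above 0.02 m).
It fails at once if a weight is dropped or thrown (faster than 0.6 m/s with no finger on it) ((contact force between weight_1 and the fingers below 0.05 N and linear speed of weight_1 above 0.6 m/s) or (contact force between weight_2 and the fingers below 0.05 N and linear speed of weight_2 above 0.6 m/s) or (contact force between weight_3 and the fingers below 0.05 N and linear speed of weight_3 above 0.6 m/s) or (contact force between weight_4 and the fingers below 0.05 N and linear speed of weight_4 above 0.6 m/s)).
It also fails if it takes over 93 s, if anything falls off the work surface, if the arm or the gripper's body presses on something with over 40 N, if the wrist force passes 120 N, or if a joint passes its speed limit or range.

## Working session

There is one attempt and no reset: what is moved stays moved. The work goes in short steps, each a Python script; the robot and the scene stay as the last script left them, time stands still between calls to the robot, and variables do not carry over. Pictures are saved under pics/ and viewed, about 12 in all and at most 16, crops included, and the job is handed in when it is done.

```bash
mkdir -p pics; ls; python3 - <<'E'
from rig import robot
import cv2,numpy as np
for n in("top","side"):
    p,d=robot.grab_frame(n); cv2.imwrite(f"pics/{n}0.png",p[:,:,::-1]); np.savez(f"{n}0.npz",p=p,d=d)
    print(n,robot.camera_info(n),(d>0).mean())
print(robot.camera_info("wrist"),robot.read_tcp_rot(),robot.read_t())
E
```

```text
pics
top {'vfov': 55.616977328456464, 'cx': 320.67776827242017, 'cy': 238.5130424311087, 'k1': -0.10274082240303102, 'view': array([[ 0.00581954, -0.99968405,  0.02445287,  0.00943251],
       [-0.98037318, -0.01052268, -0.19686978,  0.55466357],
       [ 0.19706489, -0.02282725, -0.98012466,  1.17328007],
       [ 0.        ,  0.        ,  0.        ,  1.        ]])} 0.9960188802083333
side {'vfov': 54.872067774767046, 'cx': 315.66746230231485, 'cy': 243.18419455801464, 'k1': -0.08680036202765277, 'view': array([[ 9.73459018e-01, -2.28860770e-01,  5.36712288e-04,
        -5.34128266e-01],
       [-1.41760227e-01, -6.04814731e-01, -7.83647357e-01,
         1.34613272e-01],
       [ 1.79670749e-01,  7.62772502e-01, -6.21205709e-01,
         9.01406272e-01],
       [ 0.00000000e+00,  0.00000000e+00,  0.00000000e+00,
         1.00000000e+00]])} 0.9959537760416667
{'vfov': 58.139076079731666, 'cx': 314.7817645764604, 'cy': 250.09872133129704, 'k1': 0.006229791475259488, 'T_tool_cam': array([[-2.08113100e-05, -9.52219104e-01, -3.05415747e-01,
         8.31679531e-02],
       [ 9.99999915e-01, -1.45452892e-04,  3.85349201e-04,
         6.24665205e-04],
       [-4.11360474e-04, -3.05415713e-01,  9.52219026e-01,
        -1.58317154e-01],
       [ 0.00000000e+00,  0.00000000e+00,  0.00000000e+00,
         1.00000000e+00]])} [[ 9.52354779e-01 -3.04992261e-01 -3.09059280e-04]
 [-3.04992373e-01 -9.52353606e-01 -1.50358527e-03]
 [ 1.64248150e-04  1.52620734e-03 -9.99998822e-01]] 0.1
```

View pics/top0.png

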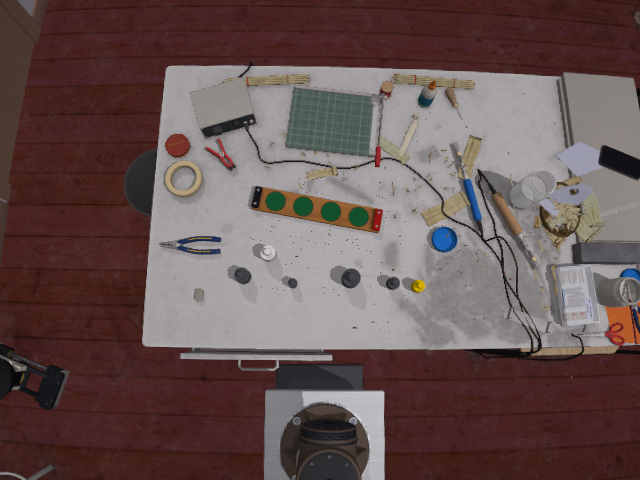

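View pics/side0.png

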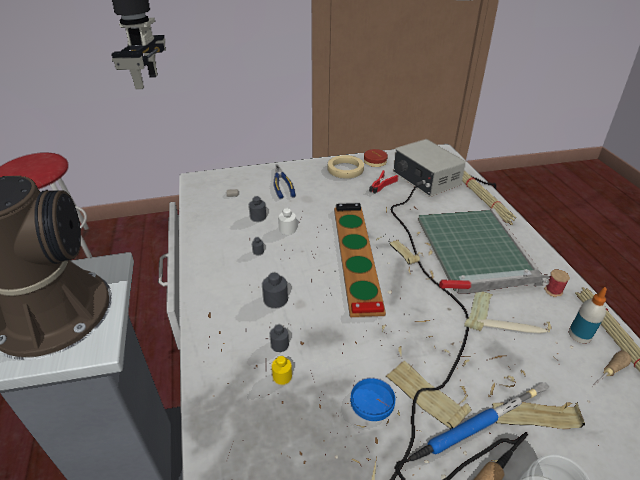

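The top view shows the dark weights at about (242,275), (292,282), (351,278) and (392,283). The white look-alike is at (267,253) and the yellow one at (418,286). The marks run from (275,200) to (359,216), with the black block at (257,197) and the red one at (378,220). The side view shows the same arrangement. Next I turn these into positions from both views.

```bash
cat > h.py <<'E'
import numpy as np,cv2
def K(ci): 
    f=240/np.tan(np.radians(ci["vfov"]/2)); return np.array([[f,0,ci["cx"]],[0,f,ci["cy"]],[0,0,1.]])
def rays(ci):
    v,u=np.mgrid[0:480,0:640].astype(np.float64)
    # model: drawn slopes = s*(1+k1 r^2): OpenCV's k1
    return cv2.undistortPoints(np.stack([u.ravel(),v.ravel()],1)[:,None],K(ci),np.array([ci["k1"],0,0,0.])).reshape(480,640,2)
def world(ci,d,T=None):
    "T: camera to world"
    if T is None: T=np.linalg.inv(ci["view"])
    r=rays(ci); P=np.dstack([r*d[...,None],d])
    return P@T[:3,:3].T+T[:3,3]
def wristT(ci,pos,R):
    T=np.eye(4);T[:3,:3]=R;T[:3,3]=pos
    return T@ci["T_tool_cam"]
E
python3 - <<'E'
from rig import robot
import numpy as np,cv2
from h import *
for n in("top","side"):
    z=np.load(n+"0.npz");p=z["p"].astype(int);d=z["d"];ci=robot.camera_info(n);W=world(ci,d)
    hsv=cv2.cvtColor(z["p"],cv2.COLOR_RGB2HSV)
    inb=(W[...,0]>.25)&(W[...,0]<.9)&(W[...,1]>-.5)&(W[...,1]<.55)&(d>0)
    tab=inb&(p.min(2)>150); print(n,"table z",np.median(W[tab][:,2]))
    def comps(m,name,minA):
        k,l,s,c=cv2.connectedComponentsWithStats(m.astype(np.uint8))
        for i in range(1,k):
            if s[i,4]<minA: continue
            P=W[l==i]; lo,hi=np.percentile(P,2,0),np.percentile(P,98,0)
            print(n,name,c[i].round(),s[i,4],"mid",((lo+hi)/2).round(4),"size",(hi-lo).round(4),"med",np.median(P,0).round(4))
    comps(inb&(W[...,2]>.015)&(W[...,2]<.08)&(W[...,0]<.55),"obj",25)
    g=(hsv[...,0]>50)&(hsv[...,0]<80)&(hsv[...,1]>150)
    comps(inb&g&(W[...,0]<.62),"green",80)
    comps(inb&(((hsv[...,0]<4)|(hsv[...,0]>176))&(hsv[...,1]>180)),"red",60)
    comps(inb&(hsv[...,0]>100)&(hsv[...,0]<125)&(hsv[...,1]>150),"blue",30)
E
```

```text
top table z 0.0006905880313925472
top obj [267. 253.] 203 mid [0.5177 0.1588 0.0424] size [0.0393 0.038  0.0374] med [0.5155 0.1573 0.0407]
top obj [195. 251.] 30 mid [0.5241 0.3612 0.0168] size [0.0096 0.0465 0.0033] med [0.5235 0.3628 0.0161]
top obj [242. 275.] 193 mid [0.4549 0.2253 0.0409] size [0.0379 0.0359 0.0407] med [0.4531 0.2232 0.0405]
top obj [351. 278.] 290 mid [ 0.4503 -0.067   0.0459] size [0.0456 0.0459 0.0462] med [ 0.4491 -0.0662  0.0469]
top obj [393. 283.] 133 mid [ 0.4385 -0.1846  0.0358] size [0.0314 0.0304 0.0334] med [ 0.4379 -0.1818  0.0345]
top obj [292. 283.] 74 mid [0.4377 0.0904 0.0333] size [0.0247 0.0218 0.0197] med [0.4364 0.09   0.0295]
top obj [418. 286.] 132 mid [ 0.4303 -0.2534  0.0359] size [0.0318 0.0295 0.0356] med [ 0.4296 -0.2514  0.0349]
top red [377. 157.] 63 mid [ 0.7977 -0.1456  0.0449] size [0.0576 0.0133 0.0175] med [ 0.7931 -0.1464  0.0469]
top red [377. 220.] 128 mid [ 0.6168 -0.1446  0.0225] size [0.0563 0.0238 0.0102] med [ 0.6162 -0.1443  0.0227]
top blue [472. 199.] 286 mid [ 0.6813 -0.4235  0.0204] size [0.1143 0.0374 0.0139] me
[... 1027 characters left out ...]
 med [ 0.6122 -0.0929  0.0095]
side red [384. 182.] 155 mid [0.8141 0.3005 0.011 ] size [0.0742 0.062  0.0176] med [0.8111 0.297  0.0136]
side red [452. 285.] 119 mid [ 0.7944 -0.1494  0.041 ] size [0.0575 0.0172 0.021 ] med [ 0.7831 -0.1531  0.0411]
side red [367. 307.] 272 mid [ 0.6153 -0.1482  0.0179] size [0.0579 0.0244 0.0112] med [ 0.6156 -0.1516  0.0203]
side blue [288. 185.] 54 mid [0.5525 0.3478 0.0104] size [0.0157 0.1093 0.0081] med [0.5531 0.338  0.0116]
side blue [372. 399.] 1476 mid [ 0.563  -0.3382  0.0087] size [0.0665 0.0688 0.017 ] med [ 0.564  -0.3348  0.0032]
side blue [463. 431.] 1066 mid [ 0.6792 -0.4292  0.018 ] size [0.1154 0.0368 0.0123] med [ 0.6763 -0.4304  0.0205]
```

```bash
cat > wv.py <<'E'
from rig import robot
import numpy as np,cv2
from h import *
R0=np.array([[1.,0,0],[0,-1,0],[0,0,-1]])
def shot(name):
    pos,R=robot.read_position(),robot.read_tcp_rot()
    p,d=robot.grab_frame("wrist"); ci=robot.camera_info("wrist")
    T=wristT(ci,np.array(pos),np.array(R)); W=world(ci,d,T)
    cv2.imwrite(f"pics/{name}.png",p[:,:,::-1]); np.savez(name+".npz",p=p,d=d,T=T,W=W)
    return p,d,T,W
def greens(p,W,d):
    hsv=cv2.cvtColor(p,cv2.COLOR_RGB2HSV)
    m=(hsv[...,0]>50)&(hsv[...,0]<85)&(hsv[...,1]>130)&(d>0)&(W[...,0]<.68)
    k,l,s,c=cv2.connectedComponentsWithStats(m.astype(np.uint8))
    return sorted([(c[i],np.median(W[l==i],0),np.ptp(W[l==i][:,:2],axis=0),(lambda P:(P.min(0)+P.max(0))/2)(W[l==i][:,:2])) for i in range(1,k) if s[i,4]>300],key=lambda a:-a[1][1])
def objs(p,W,d):
    m=(W[...,2]>.017)&(W[...,2]<.085)&(d>0)&(W[...,0]<.56)&(W[...,0]>.35)&(abs(W[...,1])<.35)
    k,l,s,c=cv2.connectedComponentsWithStats(m.astype(np.uint8)); o=[]
    for i in range(1,k):
        if s[i,4]<150: continue
        q=l==i; zt=np.percentile(W[q][:,2],98); kq=q&(W[...,2]>zt-.005)
        v,u=np.nonzero(kq)
        o.append((np.array([(u.min()+u.max())/2,(v.min()+v.max())/2]),np.r_[W[kq][:,:2].mean(0),zt],np.ptp(W[q][:,:2],axis=0),p[q].mean(0)))
    return sorted(o,key=lambda a:-a[1][1])
def tri(uv1,T1,uv2,T2):
    ci=robot.camera_info("wrist");D=np.array([ci["k1"],0,0,0.])
    n=lambda uv:cv2.undistortPoints(np.array(uv,float).reshape(-1,1,2),K(ci),D).reshape(-1,2).T
    X=cv2.triangulatePoints(np.linalg.inv(T1)[:3],np.linalg.inv(T2)[:3],n(uv1),n(uv2)); return (X[:3]/X[3]).T
E
python3 - <<'E'
from wv import *
robot.goto([.50,.09,.25],R0); a=shot("w1")
robot.goto([.50,-.03,.25],R0); b=shot("w2")
np.set_printoptions(precision=4,suppress=True)
for f in(greens,objs):
    A,B=f(a[0],a[3],a[1]),f(b[0],b[3],b[1])
    for n,X in(("A",A),("B",B)):
        for o in X: print(f.__name__,n,*o)
    if len(A)==len(B): print("tri\n",tri([o[0] for o in A],a[2],[o[0] for o in B],b[2]))
print(robot.read_t(),robot.read_qpos())
E
```

```text
greens A [250.6314  15.1203] [0.659  0.1427 0.0109] [0.0271 0.0542] [0.6561 0.1428]
greens A [341.4457  19.587 ] [0.6562 0.0693 0.0109] [0.0374 0.0525] [0.651  0.0643]
greens A [444.3914  40.8204] [ 0.6383 -0.0189  0.0109] [0.0545 0.0532] [ 0.6415 -0.0155]
greens A [532.6189  55.3855] [ 0.6281 -0.0935  0.011 ] [0.0549 0.0555] [ 0.6272 -0.0935]
greens B [102.858   15.1519] [0.6589 0.1426 0.0109] [0.027  0.0548] [0.6562 0.1429]
greens B [199.5488  24.362 ] [0.6519 0.0639 0.0108] [0.0414 0.0552] [0.649 0.064]
greens B [294.475   35.7551] [ 0.6428 -0.0141  0.0108] [0.0541 0.0537] [ 0.6419 -0.0148]
greens B [401.4575  69.0505] [ 0.6165 -0.1059  0.0109] [0.0399 0.0393] [ 0.6204 -0.1011]
tri
 [[ 0.6583  0.1427  0.0104]
 [ 0.6558  0.0671 -0.0031]
 [ 0.6393 -0.0149  0.0232]
 [ 0.6259 -0.1101 -0.0216]]
objs A [158.5 267. ] [0.4552 0.2246 0.0588] [0.0414 0.0414] [62.8632 64.149  65.2442]
objs A [233.  195.5] [0.5173 0.1569 0.0591] [0.0408 0.041 ] [188.4972 188.3899 180.2307]
objs A [315. 279.] [0.4373 0.0895 0.0409] [0.0257 0.0249] [65.8395 67.1491 68.0843]
objs A [501. 275.] [ 0.4511 -0.0679  0.0671] [0.0498 0.0503] [62.0375 63.4343 64.5461]
objs A [621.5 281. ] [ 0.4391 -0.1839  0.051 ] [0.0335 0.0336] [56.0658 57.2169 58.343 ]
objs B [ 19.5 267.5] [0.4551 0.2238 0.0589] [0.0409 0.0429] [58.9484 60.1922 61.3014]
objs B [ 86.5 195.5] [0.5176 0.1558 0.0589] [0.0423 0.0417] [177.8882 177.878  170.0398]
objs B [184.5 279. ] [0.4372 0.0885 0.0409] [0.0251 0.0255] [67.7709 68.9892 69.7724]
objs B [359.  274.5] [ 0.451  -0.0686  0.067 ] [0.0501 0.049 ] [64.6695 66.0728 67.267 ]
objs B [486.5 280.5] [ 0.4391 -0.1843  0.051 ] [0.0333 0.033 ] [61.1285 62.4288 63.5638]
objs B [562.5 288.5] [ 0.4312 -0.2535  0.051 ] [0.0336 0.0339] [167.7325 146.3696  46.3531]
2.9917 [ 19.0984   3.0668 -18.6518  -0.0025 -68.2793  70.8912]
```

View pics/w1.png

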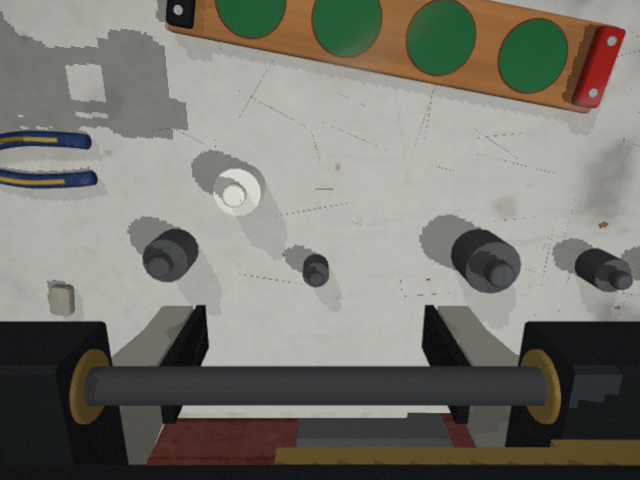

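The wrist view shows the weights clearly, at (171,255), (315,270), (486,261) and (602,270). Their heights and diameters match the text, but the marks are cut off at the image edge, so I take two more views from further forward.

```bash
python3 - <<'E'
from wv import *
np.set_printoptions(precision=4,suppress=True)
S=[]
for i,y in enumerate((.0,.08)):
    robot.goto([.62,y,.25],R0); p,d,T,W=shot(f"s{i}"); 
    hsv=cv2.cvtColor(p,cv2.COLOR_RGB2HSV)
    m=(hsv[...,0]>40)&(hsv[...,0]<90)&(hsv[...,1]>100)&(d>0)&(W[...,0]<.71)&(W[...,2]<.03)
    k,l,s,c=cv2.connectedComponentsWithStats(cv2.morphologyEx(m.astype(np.uint8),cv2.MORPH_CLOSE,np.ones((5,5))))
    o=sorted([(c[j],W[l==j].mean(0),np.ptp(W[l==j][:,:2],axis=0),(W[l==j].min(0)+W[l==j].max(0))[:2]/2) for j in range(1,k) if s[j,4]>500],key=lambda a:-a[1][1])
    for q in o: print(*q)
    S.append(([q[0] for q in o],T,[np.r_[q[3],q[1][2]] for q in o]))
if len(S[0][0])==len(S[1][0]): print("tri\n",tri(S[0][0],S[0][1],S[1][0],S[1][1]))
M=(np.array(S[0][2])+S[1][2])/2; print(M,np.diff(M,axis=0),np.linalg.norm(np.diff(M,axis=0),axis=1)); np.save("marks.npy",M)
E
```

```text
[155.9697 148.8702] [0.6706 0.1424 0.0116] [0.0609 0.1702] [0.6732 0.0861]
[244.3393 165.0014] [0.6566 0.0641 0.0119] [0.0746 0.091 ] [0.6663 0.0464]
[331.4586 181.264 ] [ 0.6421 -0.0147  0.0124] [0.0896 0.0551] [ 0.6588 -0.0144]
[415.3411 197.163 ] [ 0.6275 -0.0923  0.0127] [0.1042 0.1218] [ 0.6515 -0.06  ]
[245.8285 148.2345] [0.6708 0.1426 0.0126] [0.059  0.0891] [0.6726 0.1254]
[333.3719 165.0269] [0.6562 0.064  0.0133] [0.0737 0.0548] [0.6652 0.0641]
[417.6539 180.4909] [ 0.6423 -0.0136  0.0126] [0.0886 0.1225] [0.6578 0.0196]
[502.0147 196.1783] [ 0.6281 -0.0926  0.0131] [0.102  0.2017] [ 0.6511 -0.0199]
tri
 [[ 0.6707  0.1431  0.0096]
 [ 0.6566  0.0639  0.0133]
 [ 0.6415 -0.015   0.0069]
 [ 0.6283 -0.0918  0.0148]]
[[ 0.6729  0.1057  0.0121]
 [ 0.6658  0.0553  0.0126]
 [ 0.6583  0.0026  0.0125]
 [ 0.6513 -0.0399  0.0129]] [[-0.0071 -0.0505  0.0005]
 [-0.0075 -0.0527 -0.0001]
 [-0.007  -0.0425  0.0004]] [0.051  0.0532 0.0431]
```

View pics/s0.png

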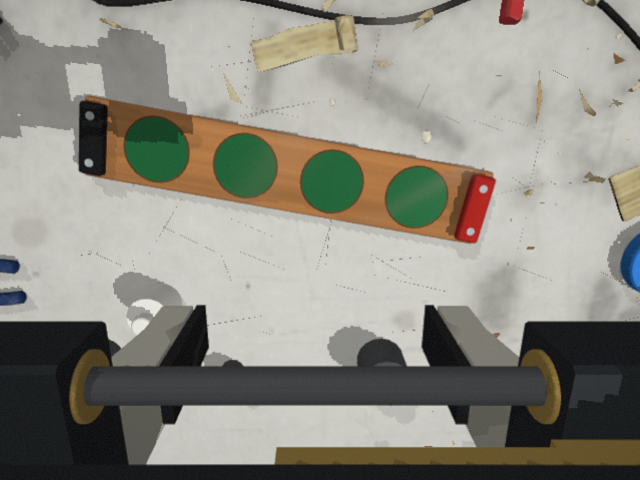

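The marks are consistent: spacing about 80 mm, height about 11 mm, and triangulation agrees with depth. The black block is at upper left and the red one at lower right. I will do the largest weight first.

```bash
cat > pp.py <<'E'
from wv import *
M=np.array([[.6707,.1426],[.6565,.0640],[.6420,-.0146],[.6280,-.0924]])   # black .. red, means of two views
c=M.mean(0); e=(M[3]-M[0]); e/=np.linalg.norm(e)
mark={4:c-.12*e,3:c-.04*e,2:c+.04*e,1:c+.12*e}
pick={1:(.4372,.0890),2:(.4391,-.1841),3:(.4551,.2242),4:(.4510,-.0683)}
gz={1:.005,2:.006,3:.007,4:.008}
u=np.r_[-e[1],e[0],0]; 
RA=np.column_stack([np.cross(u,[0,0,-1]),u,[0,0,-1]])
RB=np.column_stack([-RA[:,0],-RA[:,1],RA[:,2]])
def do(k,R,xy=None):
    P=np.r_[xy if xy is not None else pick[k],0]; Q=np.r_[mark[k],0]; z=gz[k]; H=np.array([0,0,1.])
    robot.goto(P+.13*H,R); robot.move_gripper(1.0)
    robot.servo_line(P+z*H,speed=.12); robot.move_gripper(0.0)
    w=robot.read_grip_width(); print(k,"grip mm",round(88*w,1))
    f0=robot.read_force()
    robot.servo_line(P+.13*H,speed=.12); print(" lift",np.round(np.array(robot.read_force())-f0,1),"mm",round(88*robot.read_grip_width(),1))
    if robot.read_grip_width()*88<15: return
    robot.servo_line(Q+.13*H,R,speed=.2)
    f0=np.array(robot.read_force())
    robot.servo_line(Q+(z+.018)*H,speed=.12); 
    for dz in np.arange(.0135,.0079,-.0007):
        robot.servo_line(Q+(z+dz)*H,speed=.02); f=np.array(robot.read_force())-f0
        if f[2]>3: break
    print(" down dz",round(dz,4),f.round(1),"pos",np.round(robot.read_position(),4))
    robot.move_gripper(1.0); robot.servo_line(Q+.14*H,speed=.12); print(" t",robot.read_t())
E
python3 - <<'E'
from pp import *
print({k:v.round(4) for k,v in mark.items()},u.round(3))
def mx(R): 
    js=[robot.ik(list(p)+[z],R) for p in list(pick.values())+list(mark.values()) for z in(.01,.14)]
    return None if any(j is None for j in js) else np.array(js)
for n,R in(("A",RA),("B",RB)):
    j=mx(R); print(n,None if j is None else (j.min(0).round(),j.max(0).round()))
ja,jb=mx(RA),mx(RB)
R,n=(RA,"A") if jb is None or (ja is not None and abs(ja[:,5]).max()<abs(jb[:,5]).max()) else (RB,"B")
print("use",n); do(4,R)
E
```

```text
{4: array([0.6708, 0.143 ]), 3: array([0.6565, 0.0643]), 2: array([ 0.6421, -0.0145]), 1: array([ 0.6278, -0.0932])} [ 0.984 -0.179  0.   ]
A (array([  1.,   3., -43.,   0., -61., 121.]), array([ 48.,  32.,  -4.,   0., -32., 169.]))
B (array([  1.,   3., -43.,   0., -61., -59.]), array([ 48.,  32.,  -4.,   0., -32., -11.]))
use B
4 grip mm 49.5
 lift [  1.9  -2.2 -12.5] mm 49.8
 down dz 0.0093 [-3.1 -2.1 11.1] pos [0.6709 0.143  0.0181]
 t 15.3
```

```bash
python3 - <<'E'
from pp import *
for k in(3,2,1): do(k,RB)
robot.goto([.60,.02,.25],R0); p,d,T,W=shot("chk")
np.set_printoptions(precision=4,suppress=True)
m=(W[...,2]>.03)&(W[...,2]<.09)&(d>0)&(W[...,0]<.72)&(W[...,0]>.58)&(abs(W[...,1]-.025)<.18)
k,l,s,cc=cv2.connectedComponentsWithStats(m.astype(np.uint8))
for i in range(1,k):
    if s[i,4]<80: continue
    q=W[l==i]; zt=np.percentile(q[:,2],98); a=q[q[:,2]>zt-.005].mean(0)
    D=a[:2]-c; print(cc[i].round(),"top",zt,"xy",a[:2],"along red",D@e,"across",D@u[:2])
print(robot.read_t())
E
```

```text
3 grip mm 41.6
 lift [ 1.3 -1.7 -5.6] mm 41.9
 down dz 0.0093 [-2.9  0.3  8.6] pos [0.6566 0.0643 0.017 ]
 t 26.0333
2 grip mm 33.6
 lift [ 0.5  0.7 -3.5] mm 33.3
 down dz 0.0093 [-2.3  0.5  8.1] pos [ 0.6423 -0.0144  0.016 ]
 t 37.3833
1 grip mm 25.5
 lift [ 0.7 -0.8 -1.6] mm 25.4
 down dz 0.0093 [-1.9  0.7  6.2] pos [ 0.628  -0.0932  0.015 ]
 t 48.625
[162. 127.] top 0.0768293882363158 xy [0.6711 0.141 ] along red -0.11808203410313758 across 0.0006598519388742573
[258. 145.] top 0.06920860305643478 xy [0.6566 0.0654] along red -0.04114249292595306 across -9.869623186422856e-05
[356. 163.] top 0.06111463392644054 xy [ 0.6418 -0.0157] along red 0.04126831561623135 across -7.892696554232144e-05
[444. 178.] top 0.05121324431054454 xy [ 0.6279 -0.092 ] along red 0.11879498927192846 across -0.00016878655073728058
50.0583
```

View pics/chk.png

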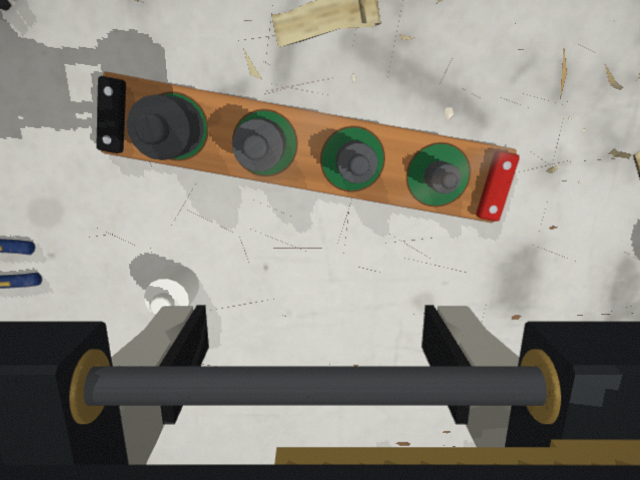

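The view shows the four weights upright on their marks, from the largest at (165,125) by the black block to the smallest at (440,175) by the red one. All four are within about 2 mm of centre, so I hand the job in.

```bash
python3 -c "
from rig import robot
robot.job_done(); print(robot.read_t())"
```

```text
the job is handed in; nothing more can be done
the job is handed in; nothing more can be done
```

I put all four weights back on the stand and handed the job in at about 50 s of the 93 s allowed. They run from the smallest next to the red block to the largest next to the black one. Each was lowered until the wrist force showed contact with the board, then released.

**Last wrist-camera check:**
- **Position:** each weight's axis was within about 2 mm of its mark along the board and 1 mm across it.
- **Height:** the tops read 77, 69, 61 and 51 mm, against 76, 68, 60 and 50 mm expected on the 10 mm board. The same 1 mm excess showed before the weights were moved.
- **Upright:** I judged this from the picture and the heights and did not measure the tilt angles.

**Disagreements:** the top and side cameras differed by about 5 mm on positions, so I used the wrist views. The first mark measurement was cut off at the picture's edge and was retaken. A few stray depth readings spoiled the min/max extents of the marks, so I used centroids instead, which agreed with two-view triangulation in plan to about 1 mm. The triangulated heights scattered from 7 to 15 mm, so for the board height I relied on depth and contact.

**Bystanders:** I did not re-measure the blue cap, the eraser and the pliers. The arm only descended at the weights and the marks, well away from them.

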